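# Hang the nozzle caddy from the drop link

## Task

Pick up the blue nozzle caddy by its orange tab and hang it by its hook in the yellow loop at the bottom of the drop link on the stand. Before letting go, tug it gently downward, with a load on the link of about 12 N, to prove the hook, then leave it hanging still; never load the link with more than 16 N, and leave the tape measure alone.

Things in the scene. Friction and masses are not known exactly. Their poses are not given: they have to be found in the camera images.
- stand: Grey hanging stand fixed to the bench: dark foot 170 x 150 x 10 mm, square post, arm at 425 mm height ending in a green spring pot with the drop link under it. Origin: on the bench, straight below the swing pin. The post stands 115 mm along the stand's +x from there; the hook has to come in from the -x side, moving along +x.
- drop_link: Steel strap, 9 mm wide, hung under the spring pot; origin at its swing pin, about 341 mm above the bench; axes as the stand's. Swings about y, lightly damped. Rides on a spring: 1.2 N per mm, 8 mm up, 20 mm down. At its foot, straight below the pin, is the yellow loop.
- link_foot (a point): Dark adjuster block on the drop link, 50 mm below the pin. The yellow loop below it faces x: clear opening 21 mm high, 36 mm wide (y); lower bar 10 mm deep (x), 5 mm thick. The adjuster holds fast, but its setting is not measured: the bar's top face lies 35 to 73 mm below this point and has to be felt or seen.
- caddy: Blue tray 116 x 70 x 26 mm with two gas cups fixed in it, 0.16 to 0.24 kg, standing on the bench. Origin: underside of the tray, straight below the hook's bearing point; the centre of mass is on that line too. z up, x from the orange tab toward the hook. A 6 x 18 mm post at x = -18 mm carries the hook.
- caddy_hook (a point): Bearing point under the caddy's hook, 144 mm above the caddy's origin. Steel tongue 18 mm wide (y), 6 mm thick, from the post (its face 15 mm to -x of here) to 16 mm to +x; its last 6 mm is a tip turned down 12 mm below the bearing face. The tongue's top is 6 mm above this point.
- caddy_tab (a point): Centre of the orange upright grip tab: 10 mm thick (y), 26 mm along x, 45 mm high, 97 mm to -x of the hook. Pinch it across y from above; its top is 120 mm above the tray's underside.
- tape_measure: Yellow tape measure, 32 x 80 x 62 mm, loose on the bench; origin at its underside. Bystander.

How it is judged:
On the way, in this order (a step that is already met when the one before it is completed fails the run):
1. the caddy is lifted off the bench (height (world z) of caddy above 0.02 m and contact force between caddy and the fingers above 1 N), for 0.2 s.
2. the hooked caddy is tugged: the drop link carries more than 8 N while the fingers still hold the caddy and its hook is under the link (contact force between caddy and drop_link above 8 N and contact force between caddy and the fingers above 1 N and height (world z) of drop_link below 0.338 m and horizontal distance between caddy and drop_link below 0.04 m), for 0.3 s.
At the end, for the whole second after the job is handed in: the caddy hangs by its hook from the loop of the drop link, clear of the bench (underside 30 to 130 mm above it), its origin within 35 mm of straight below the swing pin, leaning less than 0.3 rad and moving slower than 0.04 m/s (contact force between caddy and drop_link above 1.2 N and horizontal distance between caddy and drop_link below 0.035 m and height (world z) of caddy between 0.03 and 0.13 m and angle between caddy's own z axis and vertical below 0.3 rad and linear speed of caddy below 0.04 m/s); the robot touches nothing.
It fails at once if more than 16 N between caddy and drop link (contact force between caddy and drop_link above 16 N).
It fails at once if the tape measure moved more than 20 mm (distance of tape_measure from where it was at the start of the episode above 0.02 m).
It also fails if it takes over 72 s, if anything falls off the work surface, if the arm or the gripper's body presses on something with over 40 N, if the wrist force passes 120 N, or if a joint passes its speed limit or range.

## Robot

A 6-joint arm with a two-finger parallel gripper is mounted at the origin on a cart in front of the work surface, level with it; the furniture and walls round the work are solid. World frame = base frame: x ahead of the robot, y to its left, z up, the work surface at z = 0. Lengths are in m, angles in rad, forces in N, time in s.
With the tool pointing down it reaches from about 0.3 to 0.75 m from the base axis. Payload 8.5 kg.
Tool frame: the origin (TCP) lies midway between the tips of the shut fingers; the grasp point (between the pads) lies 19 mm behind it; z points along the fingers, y is the direction in which the jaws open and shut (so a half turn about z gives the same grasp; the last joint's range is limited). The gripper opens to 88 mm and grips with 3 to 60 N. Pads are 18 mm wide; open, the fingers measure 123 mm over their backs; the gripper's body (75 mm by 187 mm) begins 45 mm behind the grasp point.
Start: joints at [0.893, 0.381, 1.297, -0, 1.464, -0.215], TCP at [0.246, 0.492, 0.239] pointing down, gripper open.
Joint ranges: [-3.11, 3.11], [-0.89, 2.33], [0.22, 2.48], [-1.42, 4.56], [0.17, 2.85], [-2.88, 2.88]. Speed limits (rad/s): [2.39, 2.39, 3.14, 3.14, 3.14, 3.14].

## Interface

Orientations are given as a rotation vector (axis times angle).
In Python, from workcell import readout, camera, camera_params, workorder gives the robot as it stands.
- The arm moves only by the tool drive_tool, never from a script. Its arguments are lists of equal length, an entry for each row: "dr": the turn, a rotation vector about the tool's x, y, z each as a share of 45 degrees, from -1 to 1, a list of three; "linear": the shift along the tool's x, y, z each as a share of 20 cm, from -1 to 1, a list of three; "jaw": the opening, from -1 (shut) to 1 (fully open), so that 0 is half open. A call has 1 to 8 rows; each row is the pose to reach, as a shift and turn from the pose commanded when the call began, along the tool's axes at that moment; what a row does not reach only later rows make up. A row lasts 1/12 s, in which the tool goes at most 41.7 mm and 7.16 degrees, less where a joint would pass 70% of its speed; a pose out of reach is approached as far as the arm can. A call with a number of a shift or a turn outside -1 to 1 is refused whole. A call with a gripper value outside its range is refused whole. The fingers move at their own pace and stop on an object; "grip_force" is the grip in N (left out, the last holds). Time passes only in rows, so rows that repeat a pose let the fingers close. It gives the time, the measured TCP pose, the force and the opening at its end, in the units of the state.
- readout.get_state(): the state, without advancing time (a new reading comes with each control period).
- camera(name): name is "side" or "top" or "wrist"; returns the picture (384x512x3 uint8, blue, green, red); there is no depth.
- camera_params(name): a dict with "K" (3x3 intrinsics, pixels), "rvec" (rotation vector, rad) and "tvec" (3), from world to camera coordinates, as OpenCV has them; the wrist camera has in their place "T_tool_cam" (4x4, takes a point from camera to tool coordinates, whose origin is the TCP and whose axes are the flange's). Camera axes: x right, y down, z forward; pixel columns grow to the right and rows downward; lengths in m; the calibration is good to about 2 mm. A picture is of the moment at which its call begins: read the wrist's pose just before it. camera_params takes no time and is no camera call.
- workorder.sign_off(): hands the job in, once; it reports no verdict.
The state is a dict: "time": time; "q": joint angles; "dq": joint speeds; "effort": joint torques, N m; "tcp_pos": TCP position; "orientation": TCP orientation; "force": force on the tool from outside, world axes, zero at the start; "moment": the same for the moment, N m; "gripper_width": opening from 0.0 (shut) to 1.0 (fully open).
Only numpy, scipy, OpenCV 4.12 (cv2) and the standard library are available. Lean on these libraries where they do the work, as an engineer would, in place of code of your own. Each camera call takes 0.05 s, during which the arm holds its last target. There are 200 camera calls.

## Working session

There is one attempt and no reset: what is moved stays moved. The work goes in short steps, Python scripts to look and compute and a tool call to move; the robot and the scene stay as the last step left them, time stands still between calls to the robot, and variables do not carry over. Pictures are saved under pics/ and viewed, about 8 in all and at most 12, crops included, and the job is handed in when it is done.

Besides the shell and the picture viewer there is one more tool, called after "Emit:" by a JSON object that holds its "name" and its "arguments", one argument or row to a line. drive_tool: Moves the arm, as the interface text tells. Shift numbers are shares of 20 cm and turn numbers shares of 45 degrees, none past 1 either way. Its arguments: {"type":"object","properties":{"dr":{"type":"array","items":{"type":"array","items":{"type":"number","minimum":-1,"maximum":1}}},"linear":{"type":"array","items":{"type":"array","items":{"type":"number","minimum":-1,"maximum":1}}},"jaw":{"type":"array","items":{"type":"number"}},"grip_force":{"type":"number"}},"required":["dr","linear","jaw"]}

```bash
mkdir -p pics; ls; cat > h.py <<'E'
import numpy as np, cv2
from scipy.spatial.transform import Rotation as R
from workcell import readout, camera, camera_params, workorder
def P(name,st=None):
    p=camera_params(name); K=np.array(p["K"],float)
    if "rvec" in p:
        Rm=cv2.Rodrigues(np.array(p["rvec"],float))[0]; t=np.array(p["tvec"],float).ravel()
    else:
        T=np.array(p["T_tool_cam"]); Rw=R.from_rotvec(st["orientation"]).as_matrix()
        Rc=Rw@T[:3,:3]; o=Rw@T[:3,3]+np.array(st["tcp_pos"]); Rm=Rc.T; t=-Rm@o
    return K,Rm,t
def ray(c,uv):
    K,Rm,t=c; d=Rm.T@np.linalg.inv(K)@np.array([uv[0],uv[1],1.]); return -Rm.T@t,d/np.linalg.norm(d)
def onz(c,uv,z):
    o,d=ray(c,uv); return o+d*(z-o[2])/d[2]
def tri(c1,u1,c2,u2):
    o1,d1=ray(c1,u1);o2,d2=ray(c2,u2)
    s=np.linalg.lstsq(np.c_[d1,-d2],o2-o1,rcond=None)[0]
    a,b=o1+s[0]*d1,o2+s[1]*d2; return (a+b)/2,np.linalg.norm(a-b)
def proj(c,X):
    K,Rm,t=c; v=K@(Rm@np.array(X)+t); return v[:2]/v[2]
E
python3 - <<'E'
from h import *
print(readout.get_state())
a=camera("side");b=camera("top")
cv2.imwrite("pics/side0.png",a);cv2.imwrite("pics/top0.png",b)
for n in("side","top"):
    K,Rm,t=P(n);print(n,K.tolist(),(-Rm.T@t).round(3),Rm.round(2).tolist())
print(camera_params("wrist"))
E
```

```text
pics
{'time': 0.0, 'q': array([ 8.92686518e-01,  3.81209788e-01,  1.29822212e+00, -7.62147687e-06,
        1.46360138e+00, -2.15291435e-01]), 'dq': array([ 0.00044502, -0.00096453, -0.00137159,  0.00147471,  0.00027471,
       -0.0008483 ]), 'effort': array([-1.29669897e-03, -4.37921548e+01, -2.24558347e+01,  7.12545239e-02,
        3.52373952e-02, -1.03066734e-04]), 'tcp_pos': array([0.24538734, 0.49192575, 0.2381434 ]), 'orientation': array([-7.20379736e-01, -3.05725142e+00,  2.04564416e-03]), 'force': array([0.64655574, 0.71571394, 0.20465722]), 'moment': array([-0.00174638,  0.02860032,  0.01748623]), 'gripper_width': 0.9997485645222816}
side [[476.64474486950274, 0.0, 254.91983465758108], [0.0, 476.64474486950274, 188.10030218259968], [0.0, 0.0, 1.0]] [ 0.562 -1.437  0.84 ] [[1.0, 0.02, -0.02], [-0.01, -0.41, -0.91], [-0.03, 0.91, -0.41]]
top [[391.225621567531, 0.0, 256.9006944670693], [0.0, 391.225621567531, 190.93424650236005], [0.0, 0.0, 1.0]] [ 0.315 -0.029  1.392] [[0.0, -1.0, 0.0], [-0.99, -0.0, -0.16], [0.16, -0.0, -0.99]]
{'K': array([[287.31621824,   0.        , 255.83098633],
       [  0.        , 287.31621824, 187.61054574],
       [  0.        ,   0.        ,   1.        ]]), 'T_tool_cam': array([[-2.41066764e-04, -9.60026125e-01, -2.79910308e-01,
         7.23619726e-02],
       [ 9.99999053e-01, -6.10648903e-04,  1.23315346e-03,
        -4.59460796e-04],
       [-1.35478646e-03, -2.79909746e-01,  9.60025364e-01,
        -1.46121946e-01],
       [ 0.00000000e+00,  0.00000000e+00,  0.00000000e+00,
         1.00000000e+00]])}
```

View pics/side0.png

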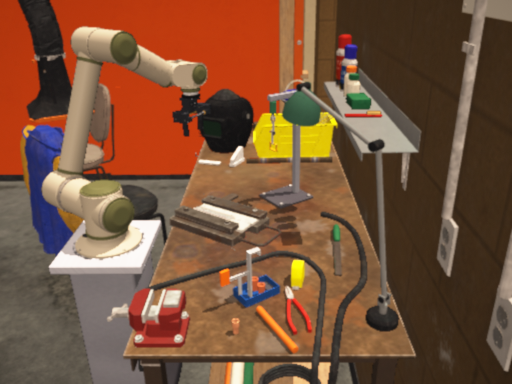

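View pics/top0.png

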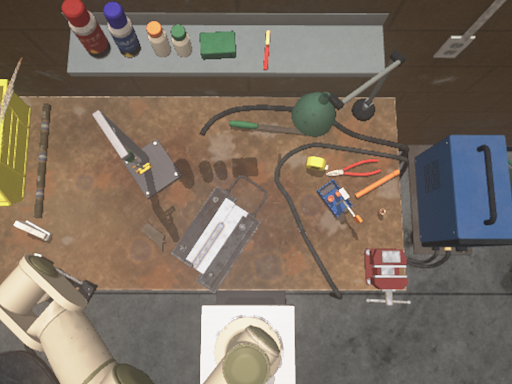

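The side view shows the caddy at about (255,285), the stand's foot at (290,197) and the tape at (298,272). The top view shows the caddy at (340,200) with its tab to the lower right, the stand's foot at (152,168) and the tape at (316,162). I'll enlarge the crops next.

```bash
python3 - <<'E'
from h import *
a=cv2.imread("pics/side0.png");b=cv2.imread("pics/top0.png")
def cr(i,x,y,w,h): return cv2.resize(i[y:y+h,x:x+w],(400,300),interpolation=cv2.INTER_CUBIC)
m=np.vstack([np.hstack([cr(a,210,235,100,75),cr(a,245,80,100,75+0)]),np.hstack([cr(b,300,140,100,75),cr(b,85,105,100,75+20)[:300]])])
cv2.imwrite("pics/m1.png",m)
A,B=P("side"),P("top")
for n,uv,z in [("foot4? top centre",(152,168),.01)]:
    print(n,onz(B,uv,z))
for nm,i,c in(("s",a,A),("t",b,B)):
    h=cv2.cvtColor(i,cv2.COLOR_BGR2HSV)
    for k,lo,hi in(("orange",(5,170,150),(16,255,255)),("yellow",(22,150,120),(34,255,255)),("blue",(105,150,60),(125,255,255))):
        n,_,s,ce=cv2.connectedComponentsWithStats(cv2.inRange(h,lo,hi))
        for j in range(1,n):
            if 8<s[j,4]<2000 : print(nm,k,s[j],ce[j].round(1),onz(c,ce[j],0.05).round(3))
E
```

```text
foot4? top centre [0.62863744 0.34922638 0.01      ]
s orange [293   0  11  80 709] [298.   37.8] [0.974 5.344 0.05 ]
s orange [347  66  10   6  55] [351.3  68.6] [1.316 2.972 0.05 ]
s orange [293  82   7   6  23] [295.2  83.9] [0.775 2.345 0.05 ]
s orange [276 101   4  12  46] [277.5 106.7] [0.621 1.639 0.05 ]
s orange [190 113   6   4  13] [191.8 114.4] [0.08  1.479 0.05 ]
s orange [367 114  14   1  14] [373.5 114. ] [1.204 1.429 0.05 ]
s orange [103 116   9  45 215] [107.8 144.9] [-0.276  0.902  0.05 ]
s orange [ 88 133  14  14  79] [ 93.  140.7] [-0.378  0.974  0.05 ]
s orange [ 98 169   4   4  11] [ 99.8 170.4] [-0.203  0.545  0.05 ]
s orange [ 84 170  12   4  37] [ 90.2 171.8] [-0.241  0.529  0.05 ]
s orange [219 268  11  19 155] [224.1 277.1] [ 0.43  -0.293  0.05 ]
s orange [253 277  12  15 118] [257.7 284.8] [ 0.527 -0.331  0.05 ]
s orange [294 298  16  21  27] [301.6 306.5] [ 0.643 -0.427  0.05 ]
s orange [256 305  43  49 362] [277.3 329.4] [ 0.578 -0.514  0.05 ]
s orange [291 316   5  12  12] [292.3 321.5] [ 0.616 -0.485  0.05 ]
s orange [308 324   5  10  21] [310.7 330. ] [ 0.659 -0.517  0.05 ]
s orange [224 362   7  22 110] [227.2 372.8] [ 0.467 -0.654  0.05 ]
s yellow [ 253  113   40   45 1461] [273.2 136.7] [0.586 1.005 0.05 ]
s yellow [ 300  112   38   46 1222] [317.4 137.1] [0.82  0.988 0.05 ]
s yellow [290 260  15  28 353] [297.3 272.8] [ 0.641 -0.272  0.05 ]
s blue [345  45  12  13 130] [350.7  51.2] [1.479 4.03  0.05 ]
s blue [ 30 126  33  45 627] [ 47.3 145.5] [-0.596  0.904  0.05 ]
s blue [  26  137   46  116 1530] [ 45.3 210.6] [-0.279  0.143  0.05 ]
s blue [234 276  45  31 453] [256.5 292.9] [ 0.525 -0.368  0.05 ]
```

View pics/m1.png

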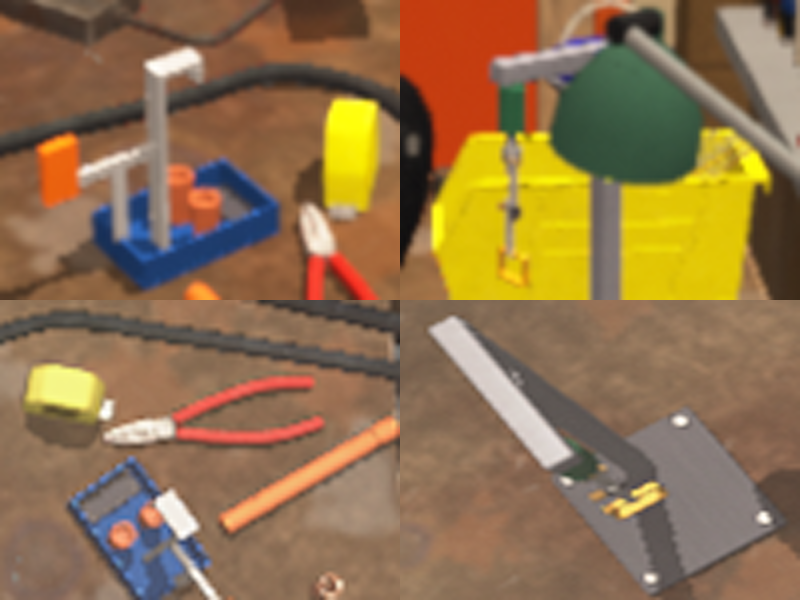

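The crops show the caddy's hook, tab and tape clearly, and the stand's loop at about side (273,146), top (143.7,168). The post base is near top (148,161). I'll triangulate these.

```bash
python3 - <<'E'
from h import *
a=cv2.imread("pics/side0.png");b=cv2.imread("pics/top0.png")
A,B=P("side"),P("top")
h=cv2.cvtColor(b,cv2.COLOR_BGR2HSV)
for k,lo,hi in(("orange",(4,110,130),(18,255,255)),("yellow",(20,90,100),(34,255,255)),("blue",(100,110,60),(125,255,255))):
    n,_,s,ce=cv2.connectedComponentsWithStats(cv2.inRange(h,lo,hi))
    for j in range(1,n):
        if 8<s[j,4]<2000 and 90<ce[j][1]<260 and 90<ce[j][0]<400: print("t",k,s[j],ce[j].round(1),onz(B,ce[j],.05).round(3))
print("post base",onz(B,(148,161),.01))
print("loop",tri(A,(273,147),B,(143.7,168.3)))
print("arm end top",tri(A,(269.5,98),B,(125,155)), onz(B,(125,156),.44))
print("post top",onz(B,(95,112),.44))
print("hook",tri(A,(253.5,250.5),B,(344.5,194)), onz(B,(344.5,194),.15))
g=lambda x,y:(85+(x-400)/4,105+(y-300)*95/300)
for s in((680,420),(565,480),(765,518),(650,580)): print("screw",onz(B,g(*s),.01))
c=cv2.resize(b[170:230,310:390],(800,600),interpolation=cv2.INTER_CUBIC); cv2.imwrite("pics/c2.png",c)
E
```

```text
t orange [133 105   7   9  27] [136.8 108.2] [0.84  0.403 0.05 ]
t orange [343 117  23  18 171] [352.9 125.2] [ 0.778 -0.373  0.05 ]
t orange [362 123   7   8  41] [364.8 126.2] [ 0.775 -0.416  0.05 ]
t orange [334 128  27  20 253] [345.8 138.8] [ 0.728 -0.346  0.05 ]
t orange [380 147  10   6  31] [384.9 150.1] [ 0.687 -0.483  0.05 ]
t orange [321 151  31  21 333] [335.2 160.6] [ 0.648 -0.306  0.05 ]
t orange [365 155  28  18 212] [381.3 162.6] [ 0.641 -0.468  0.05 ]
t orange [249 163  22  22 196] [260.  174.6] [ 0.597 -0.041  0.05 ]
t orange [103 165   6   6  23] [105.2 167.5] [0.621 0.503 0.05 ]
t orange [354 169  46  29 299] [376.7 183.3] [ 0.567 -0.449  0.05 ]
t orange [136 170   4   4   9] [137.6 171.2] [0.608 0.388 0.05 ]
t orange [ 93 172  19  18 219] [102.6 180.2] [0.575 0.509 0.05 ]
t orange [349 172  21   1  21] [359. 172.] [ 0.607 -0.388  0.05 ]
t orange [328 178  13   9  15] [334.5 180.8] [ 0.575 -0.301  0.05 ]
t orange [166 182  21  21 253] [177.2 192.4] [0.533 0.247 0.05 ]
t orange [335 191   6   6  21] [337.3 193.7] [ 0.53 -0.31  0.05]
t orange [328 196   6   6  28] [
[... 530 characters left out ...]
   9] [340.9 197.7] [ 0.516 -0.322  0.05 ]
t blue [340 203   5  10  26] [342.  206.3] [ 0.486 -0.325  0.05 ]
post base [0.65459427 0.36493973 0.01      ]
loop (array([0.57768367, 0.31363467, 0.23200152]), np.float64(0.0008142826768789777))
arm end top (array([0.56695024, 0.30532065, 0.42611742]), np.float64(0.001786795061232562)) [0.56166016 0.30050203 0.44      ]
post top [0.6770372  0.38373777 0.44      ]
hook (array([ 0.515068  , -0.31187949,  0.14980313]), np.float64(0.004281665442731275)) [ 0.51288492 -0.31202562  0.15      ]
screw [0.72223338 0.34260841 0.01      ]
screw [0.65066365 0.44359539 0.01      ]
screw [0.60658454 0.26073491 0.01      ]
screw [0.53460672 0.36095209 0.01      ]
```

View pics/c2.png

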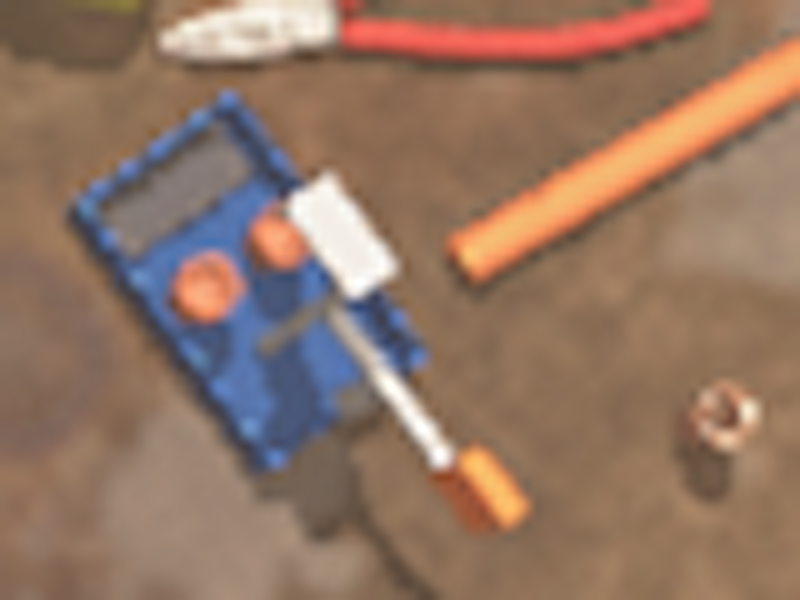

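The crop gives the hook tongue's top centre at full-image pixel (344.3,193.5) and the tab's top face at about (359.5,218.5). Next I compute the caddy's yaw and the moves.

```bash
python3 - <<'E'
from h import *
A,B=P("side"),P("top")
g=lambda x,y:(310+x/10-.0,170+y/10)
t=onz(B,g(495,487),.12);h0=onz(B,g(343,237),.15)
print("tab",t,"hook",h0,"dist",np.linalg.norm((t-h0)[:2]),"yaw",np.degrees(np.arctan2(*(h0-t)[1::-1])))
e=[onz(B,g(*p),.15) for p in((307,190),(370,285))]
print("tongue yaw",np.degrees(np.arctan2(*(e[0]-e[1])[1::-1])))
e=[onz(B,g(*p),.026) for p in((75,212),(265,465),(230,97),(425,355))]
print("tray yaws",[np.degrees(np.arctan2(*(e[i]-e[j])[1::-1])).round(1) for i,j in((0,1),(2,3))], np.mean(e,0))
print("side tab proj",proj(A,[t[0],t[1],.0975]),"seen 224.1,277.1")
print("lamp",tri(A,(303,107),B,(313,115)))
st=readout.get_state();Rw=R.from_rotvec(st["orientation"]).as_matrix();print(Rw.round(3))
d=t-np.array(st["tcp_pos"]);print("delta to tab in tool",(Rw.T@d).round(3))
E
```

```text
tab [ 0.43625871 -0.36494889  0.12      ] hook [ 0.51386043 -0.31141581  0.15      ] dist 0.09427521801252753 yaw 34.59961880941171
tongue yaw 31.875025991542678
tray yaws [np.float64(35.7), np.float64(35.5)] [ 0.51774126 -0.30561663  0.026     ]
side tab proj [223.40657686 277.86381402] seen 224.1,277.1
lamp (array([ 0.65057174, -0.16246734,  0.50914522]), np.float64(0.010922969277253374))
[[-0.895  0.446 -0.001]
 [ 0.446  0.895 -0.001]
 [ 0.    -0.001 -1.   ]]
delta to tab in tool [-0.553 -0.681  0.119]
```

Emit:
{"name": "drive_tool", "arguments": {
  "dr": [
    [0,0,0.889],
    [0,0,0.889],
    [0,0,0.889],
    [0,0,0.889],
    [0,0,0.889],
    [0,0,0.889],
    [0,0,0.889],
    [0,0,0.889]
  ],
  "linear": [
    [-0.85,-0.87,0],
    [-0.85,-0.87,0],
    [-0.85,-0.87,0],
    [-0.85,-0.87,0],
    [-0.85,-0.87,0],
    [-0.85,-0.87,0],
    [-0.85,-0.87,0],
    [-0.85,-0.87,0]
  ],
  "jaw": [1,1,1,1,1,1,1,1]
}}

```text
time: 0.77
tcp_pos: [0.3204, 0.2594, 0.2388]
orientation: [-1.727, -2.624, -0.0]
force: [-0.3, 0.0, 0.2]
gripper_width: 0.997
```

Emit:
{"name": "drive_tool", "arguments": {
  "dr": [
    [0,0,0.889],
    [0,0,0.889],
    [0,0,0.889],
    [0,0,0.889],
    [0,0,0.889],
    [0,0,0.889],
    [0,0,0.889],
    [0,0,0.889]
  ],
  "linear": [
    [-0.97,-0.15,0],
    [-0.97,-0.15,0],
    [-0.97,-0.15,0],
    [-0.97,-0.15,0],
    [-0.97,-0.15,0],
    [-0.97,-0.15,0],
    [-0.97,-0.15,0],
    [-0.97,-0.15,0]
  ],
  "jaw": [1,1,1,1,1,1,1,1]
}}

```text
time: 1.43
tcp_pos: [0.3697, 0.0715, 0.2386]
orientation: [-2.513, -1.884, 0.0]
force: [0.2, -0.0, -1.0]
gripper_width: 1.002
```

Emit:
{"name": "drive_tool", "arguments": {
  "dr": [
    [0,0,0.856],
    [0,0,0.856],
    [0,0,0.856],
    [0,0,0.856],
    [0,0,0.856],
    [0,0,0.856],
    [0,0,0.856],
    [0,0,0.856]
  ],
  "linear": [
    [-0.82,0.4,0],
    [-0.82,0.4,0],
    [-0.82,0.4,0],
    [-0.82,0.4,0],
    [-0.82,0.4,0],
    [-0.82,0.4,0],
    [-0.82,0.4,0],
    [-0.82,0.4,0]
  ],
  "jaw": [1,1,1,1,1,1,1,1]
}}

```text
time: 2.1
tcp_pos: [0.4, -0.108, 0.2386]
orientation: [-2.993, -0.952, 0.0]
force: [0.3, 0.4, 0.2]
gripper_width: 1.0
```

Emit:
{"name": "drive_tool", "arguments": {
  "dr": [
    [0,0,0],
    [0,0,0],
    [0,0,0],
    [0,0,0],
    [0,0,0],
    [0,0,0],
    [0,0,0],
    [0,0,0]
  ],
  "linear": [
    [-0.58,1,0],
    [-0.58,1,0],
    [-0.58,1,0],
    [-0.58,1,0],
    [-0.58,1,0],
    [-0.58,1,0],
    [-0.58,1,0],
    [-0.58,1,0]
  ],
  "jaw": [1,1,1,1,1,1,1,1]
}}

```text
time: 2.77
tcp_pos: [0.4199, -0.3389, 0.2383]
orientation: [-2.994, -0.948, 0.0]
force: [-0.5, 0.6, 0.9]
gripper_width: 0.996
```

```bash
cat > near.py <<'E'
from h import *
st=readout.get_state(); i=camera("wrist"); cv2.imwrite("pics/w1.png",i); np.save("st1.npy",st)
W=P("wrist",st)
h=cv2.cvtColor(i,cv2.COLOR_BGR2HSV)
n,_,s,ce=cv2.connectedComponentsWithStats(cv2.inRange(h,(4,130,130),(18,255,255)))
for j in range(1,n):
    if s[j,4]>60: print(s[j],ce[j].round(1),onz(W,ce[j],.12).round(4))
Rw=R.from_rotvec(st["orientation"]).as_matrix()
print(st["time"],st["tcp_pos"],np.degrees(np.arctan2(Rw[1,0],Rw[0,0])),st["force"],Rw[:,2], proj(W,[.437,-.364,.12]))
E
python3 near.py
```

```text
[359   0  16  12  78] [367.2   4.4] [ 0.5933 -0.3264  0.12  ]
[ 361   13  126   80 1206] [455.7  64.1] [ 0.6028 -0.4176  0.12  ]
[356  26  91  69 236] [402.3  63.2] [ 0.5773 -0.38    0.12  ]
[260  61  18  20 278] [268.8  70.7] [ 0.5071 -0.2907  0.12  ]
[ 335  103  149   28 2246] [408.9 117. ] [ 0.5479 -0.4155  0.12  ]
[281 160  16  35 279] [287.1 175.8] [ 0.442  -0.3591  0.12  ]
2.7667 [ 0.41985195 -0.33888848  0.23827149] 35.136962138519415 [-0.54770278  0.63376288  0.90949969] [-5.34248720e-04  1.02992123e-03 -9.99999327e-01] [288.07062517 182.84474087]
```

View pics/w1.png

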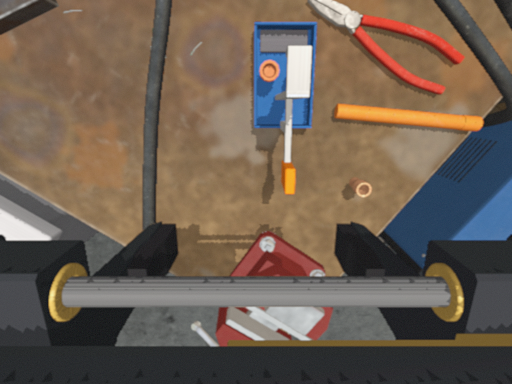

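The wrist view shows the caddy axis almost upright in the image (yaw about 35°), with the tab at (281–297, 160–195). I'll separate the bright top face from the sides.

```bash
python3 - <<'E'
from h import *
i=cv2.imread("pics/w1.png"); st=np.load("st1.npy",allow_pickle=True).item(); W=P("wrist",st)
print(i[178,278:300,2],i[178,278:300,1]); print(i[156:200,291,1])
h=cv2.cvtColor(i,cv2.COLOR_BGR2HSV)
Rw=R.from_rotvec(st["orientation"]).as_matrix()
def d(uv,z): 
    p=onz(W,uv,z); return p.round(4),((Rw.T@(p-st["tcp_pos"]))/.2).round(3)
g=h[:,:,2]>0
for nm,uv,z in(("tabtop",(291,180),.12),("tongue",None,.15),("tray",(283,75),.026)):
    if uv is None:
        m=cv2.inRange(h,(0,0,200),(180,40,255)); m[:, :270]=0; m[:,330:]=0; m[130:]=0; m[:30]=0
        c=max(cv2.findContours(m,0,2)[0],key=cv2.contourArea); print(cv2.boundingRect(c),cv2.minAreaRect(c))
        uv=cv2.minAreaRect(c)[0]
    print(nm,d(uv,z))
E
```

```text
[143 144 148 151 154 151 176 227 245 245 244 244 244 243 245 246 243 206
 149 129 130 133] [116 116 113  90  79  75  90 136 163 173 176 176 175 176 176 172 159 132
 110 107 106 106]
[119 118 122 125 125 123 108 102 101 101 100 102 125 163 176 178 176 175
 176 176 176 176 176 176 176 176 176 175 175 175 175 175 174 175 175 176
 174 155 123 117 122 122 124 124]
tabtop (array([ 0.4408, -0.3646,  0.12  ]), array([0.012, 0.166, 0.591]))
(287, 46, 25, 51) ((298.61981201171875, 71.00479125976562), (23.221431732177734, 50.87931442260742), 2.2906100749969482)
tongue (array([ 0.5168, -0.3101,  0.15  ]), array([0.479, 0.162, 0.441]))
tray (array([ 0.523 , -0.3044,  0.026 ]), array([0.521, 0.157, 1.061]))
```

Emit:
{"name": "drive_tool", "arguments": {
  "dr": [
    [0,0,0],
    [0,0,0],
    [0,0,0],
    [0,0,0],
    [0,0,0],
    [0,0,0],
    [0,0,0],
    [0,0,0]
  ],
  "linear": [
    [0.01,0.08,0],
    [0.01,0.16,0],
    [0.01,0.16,0.15],
    [0.01,0.16,0.3],
    [0.01,0.16,0.45],
    [0.01,0.16,0.6],
    [0.01,0.16,0.7],
    [0.01,0.16,0.8]
  ],
  "jaw": [1,1,1,1,1,1,1,1]
}}

```text
time: 3.48
tcp_pos: [0.4398, -0.3622, 0.078]
orientation: [-2.994, -0.949, 0.0]
force: [-0.4, -0.2, -0.4]
gripper_width: 1.0
```

Emit:
{"name": "drive_tool", "arguments": {
  "dr": [
    [0,0,0],
    [0,0,0],
    [0,0,0],
    [0,0,0],
    [0,0,0],
    [0,0,0],
    [0,0,0],
    [0,0,0]
  ],
  "linear": [
    [0,0,0],
    [0,0,0],
    [0,0,0],
    [0,0,0],
    [0,0,0],
    [0,0,0],
    [0,0,0],
    [0,0,0]
  ],
  "jaw": [0,-0.5,-1,-1,-1,-1,-1,-1],
  "grip_force": 50
}}

```text
time: 4.15
tcp_pos: [0.4393, -0.3649, 0.079]
orientation: [2.996, 0.943, 0.0]
force: [0.4, -0.6, -0.4]
gripper_width: 0.415
```

Emit:
{"name": "drive_tool", "arguments": {
  "dr": [
    [0,0,0],
    [0,0,0],
    [0,0,0],
    [0,0,0]
  ],
  "linear": [
    [0,0,0],
    [0,0,0],
    [0,0,0],
    [0,0,0]
  ],
  "jaw": [-1,-1,-1,-1]
}}

```text
time: 4.48
tcp_pos: [0.4393, -0.3648, 0.0787]
orientation: [-2.997, -0.943, 0.0]
force: [-0.0, -0.1, 0.8]
gripper_width: 0.114
```

```bash
python3 - <<'E'
from h import *
st=readout.get_state();print(st)
cv2.imwrite("pics/w2.png",camera("wrist"))
E
```

```text
{'time': 4.4833, 'q': array([-9.00339414e-01,  5.77519333e-01,  1.46548089e+00, -2.97404029e-05,
        1.09862157e+00,  6.04557793e-02]), 'dq': array([-8.63022669e-04,  4.48920519e-04,  3.84709998e-04, -1.10608216e-03,
        6.30264174e-05,  6.33716927e-04]), 'effort': array([-3.33656608e-03, -4.90147769e+01, -1.76850379e+01,  6.89883088e-02,
        1.14047265e-02,  6.25914322e-05]), 'tcp_pos': array([ 0.43925681, -0.36482357,  0.07872895]), 'orientation': array([-2.99657473e+00, -9.43415467e-01,  5.52152513e-05]), 'force': array([-0.03066682, -0.08285381,  0.75527653]), 'moment': array([-0.03927978,  0.11087697, -0.01415446]), 'gripper_width': 0.11389822540855767}
```

View pics/w2.png

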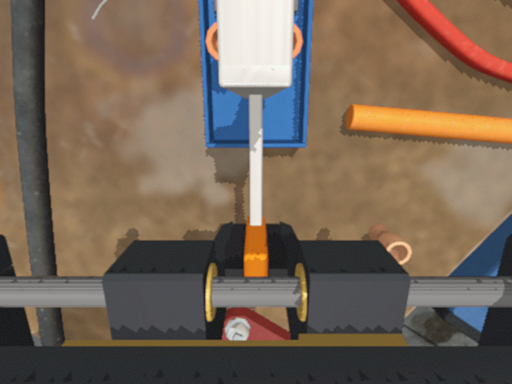

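Grip is on the tab: the opening is 10 mm and the strut is centred at (257,160). Now I lift slowly and carry it.

Emit:
{"name": "drive_tool", "arguments": {
  "dr": [
    [0,0,0],
    [0,0,0],
    [0,0,0],
    [0,0,0],
    [0,0,0],
    [0,0,0],
    [0,0,0],
    [0,0,0]
  ],
  "linear": [
    [0,0,0],
    [0,0,-0.02],
    [0,0,-0.08],
    [0,0,-0.2],
    [0,0,-0.35],
    [0,0,-0.5],
    [0,0,-0.58],
    [0,0,-0.6]
  ],
  "jaw": [-1,-1,-1,-1,-1,-1,-1,-1],
  "grip_force": 60
}}

```text
time: 5.2
tcp_pos: [0.4398, -0.3655, 0.202]
orientation: [2.992, 0.942, 0.003]
force: [-0.3, 0.2, -1.9]
gripper_width: 0.107
```

Emit:
{"name": "drive_tool", "arguments": {
  "dr": [
    [0,0,0],
    [0,0,0],
    [0,0,0],
    [0,0,0],
    [0,0,0],
    [0,0,0],
    [0,0,0],
    [0,0,0]
  ],
  "linear": [
    [0,0,0],
    [0,0,0],
    [0.05,-0.08,0],
    [0.16,-0.23,0],
    [0.3,-0.42,0],
    [0.42,-0.6,0],
    [0.52,-0.73,0],
    [0.55,-0.78,0]
  ],
  "jaw": [-1,-1,-1,-1,-1,-1,-1,-1]
}}

```text
time: 5.87
tcp_pos: [0.4388, -0.169, 0.1973]
orientation: [-2.991, -0.947, 0.003]
force: [-0.5, 0.3, -2.1]
gripper_width: 0.106
```

Emit:
{"name": "drive_tool", "arguments": {
  "dr": [
    [0,0,0],
    [0,0,0],
    [0,0,0],
    [0,0,0],
    [0,0,0],
    [0,0,0],
    [0,0,0],
    [0,0,0]
  ],
  "linear": [
    [0.03,-0.04,0],
    [0.1,-0.14,0],
    [0.2,-0.28,0],
    [0.3,-0.42,0],
    [0.4,-0.57,0],
    [0.48,-0.68,0],
    [0.53,-0.75,0],
    [0.55,-0.78,0]
  ],
  "jaw": [-1,-1,-1,-1,-1,-1,-1,-1]
}}

```text
time: 6.53
tcp_pos: [0.4408, 0.0183, 0.198]
orientation: [-2.995, -0.945, 0.002]
force: [-0.1, 0.3, -1.4]
gripper_width: 0.108
```

Emit:
{"name": "drive_tool", "arguments": {
  "dr": [
    [0,0,0],
    [0,0,0],
    [0,0,0],
    [0,0,0],
    [0,0,0],
    [0,0,0],
    [0,0,0],
    [0,0,0]
  ],
  "linear": [
    [0.03,-0.04,0],
    [0.1,-0.14,0],
    [0.2,-0.28,0],
    [0.3,-0.42,0],
    [0.4,-0.57,0],
    [0.48,-0.68,0],
    [0.53,-0.75,0],
    [0.55,-0.78,0]
  ],
  "jaw": [-1,-1,-1,-1,-1,-1,-1,-1]
}}

```text
time: 7.2
tcp_pos: [0.442, 0.2091, 0.1982]
orientation: [-2.996, -0.945, 0.001]
force: [-0.5, -0.2, -1.6]
gripper_width: 0.107
```

```bash
python3 - <<'E'
from h import *
st=readout.get_state();print({k:st[k] for k in("time","tcp_pos","force","moment","gripper_width")})
Rw=R.from_rotvec(st["orientation"]).as_matrix();print(np.degrees(np.arctan2(Rw[1,0],Rw[0,0])))
a=camera("side");b=camera("top");cv2.imwrite("pics/side3.png",a);cv2.imwrite("pics/top3.png",b)
A=P("side");hk=np.array(st["tcp_pos"])+Rw@np.array([.097,0,-.0713]);print("exp hook top",hk,proj(A,hk),proj(P("top"),hk))
x,y=220,70
m=np.vstack([cv2.resize(a[120:200,210:330],(780,520),interpolation=cv2.INTER_CUBIC)])
cv2.imwrite("pics/m3.png",m)
E
```

```text
{'time': 7.2, 'tcp_pos': array([0.44196862, 0.20909577, 0.19816144]), 'force': array([-0.4814562 , -0.20014469, -1.63142436]), 'moment': array([-0.08977292,  0.30742123, -0.02671852]), 'gripper_width': 0.10726532273884937}
35.00544240262102
exp hook top [0.5214748  0.26473829 0.26940304] [257.98444375 142.04275595] [155.84199068 184.18185402]
```

View pics/m3.png

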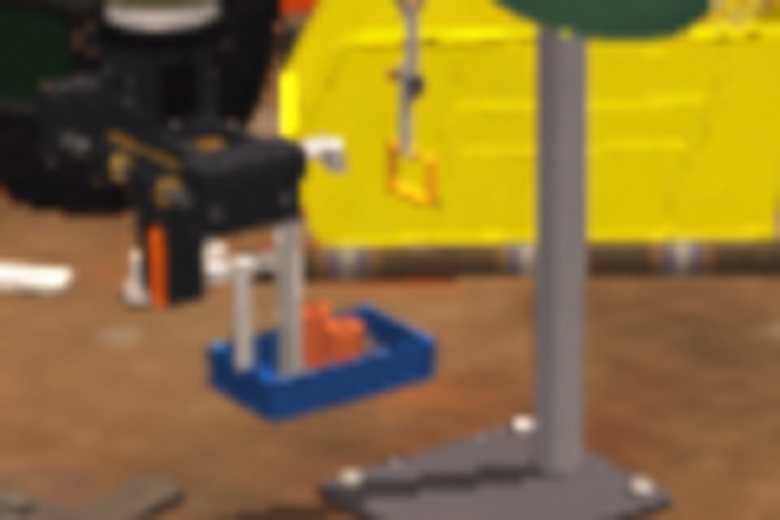

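The caddy hangs level. The hook is at crop (325,155), as expected, and the loop centre is at (412,175). I'll lower it so the tongue is below the loop and move closer.

Emit:
{"name": "drive_tool", "arguments": {
  "dr": [
    [0,0,0],
    [0,0,0],
    [0,0,0],
    [0,0,0],
    [0,0,0],
    [0,0,0],
    [0,0,0],
    [0,0,0]
  ],
  "linear": [
    [0,-0.01,0.05],
    [0,-0.02,0.15],
    [0,-0.04,0.25],
    [0.02,-0.04,0.32],
    [0.08,-0.04,0.32],
    [0.14,-0.04,0.32],
    [0.17,-0.04,0.32],
    [0.17,-0.04,0.32]
  ],
  "jaw": [-1,-1,-1,-1,-1,-1,-1,-1]
}}

```text
time: 7.97
tcp_pos: [0.4661, 0.233, 0.1346]
orientation: [2.997, 0.941, 0.001]
force: [0.1, -0.4, -2.7]
gripper_width: 0.111
```

```bash
python3 - <<'E'
from h import *
st=readout.get_state();print({k:st[k] for k in("time","tcp_pos","force","moment","gripper_width")})
Rw=R.from_rotvec(st["orientation"]).as_matrix()
a=camera("side");b=camera("top");cv2.imwrite("pics/side4.png",a);cv2.imwrite("pics/top4.png",b)
hk=np.array(st["tcp_pos"])+Rw@np.array([.097,0,-.0713]);print("exp hook top",hk,proj(P("side"),hk),proj(P("top"),hk))
m=np.hstack([cv2.resize(a[120:180,240:300],(400,400),interpolation=cv2.INTER_CUBIC),cv2.resize(b[145:205,120:180],(400,400),interpolation=cv2.INTER_CUBIC)])
cv2.imwrite("pics/m4.png",m)
E
```

```text
{'time': 7.9667, 'tcp_pos': array([0.46609677, 0.23296581, 0.13459022]), 'force': array([ 0.10190615, -0.44519352, -2.72798391]), 'moment': array([-0.08815224,  0.24329616, -0.00833926]), 'gripper_width': 0.11134908748771082}
exp hook top [0.54565093 0.28843284 0.20591508] [264.67400146 155.71282628] [153.73387241 180.19424579]
```

View pics/m4.png

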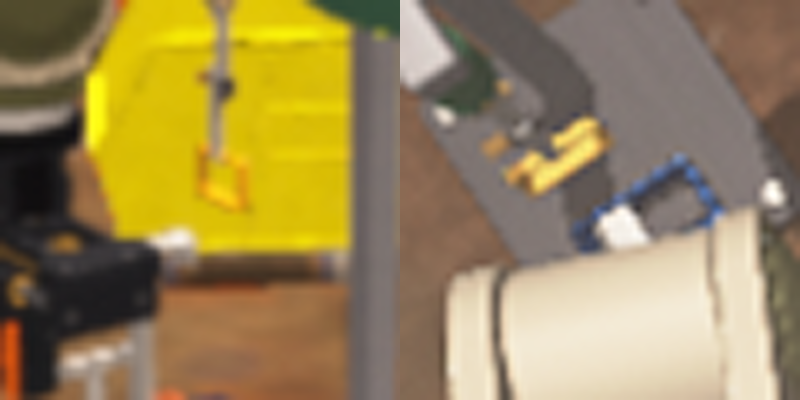

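The side crop shows the tongue's end at (195,235) and the loop's lower bar at about (224,200). The top crop shows the tongue's end at (615,212) and the lower bar's centre at about (560,165).

```bash
python3 - <<'E'
from h import *
A,B=P("side"),P("top")
bar,e=tri(A,(273.6,150),B,(144,169.7));print("bar",bar,e)
tip,e2=tri(A,(269,155.5),B,(152.2,176.8));print("tip",tip,e2)
b2=onz(B,(144,169.7),.217);t2=onz(B,(152.2,176.8),.2055)
st=readout.get_state();hk=np.array(st["tcp_pos"])+R.from_rotvec(st["orientation"]).as_matrix()@np.array([.113,0,-.0713])
print("exp tip",hk)
c,s=np.cos(np.radians(35.2)),np.sin(np.radians(35.2));M=np.array([[c,s],[-s,c]])
for n,d in(("tri rel tip",bar-tip),("top rel",b2-t2),("bar-exp",bar-hk),("top-exp",b2-hk)): print(n,M@d[:2],d[2])
m=cv2.imread("pics/top4.png");h=cv2.cvtColor(m,cv2.COLOR_BGR2HSV)
E
```

```text
bar [0.5782545  0.31686357 0.21807947] 0.004380127500084567
tip [0.5596081  0.29468093 0.20360124] 0.005525518348439647
exp tip [0.55754139 0.29761225 0.20589315]
tri rel tip [0.0280236  0.00737804] 0.014478232129935487
top rel [0.02952651 0.00742874] 0.011500000000000066
bar-exp [0.0280227  0.00379141] 0.012186320893358193
top-exp [0.02639286 0.00494528] 0.01110684950620311
```

Emit:
{"name": "drive_tool", "arguments": {
  "dr": [
    [0,0,0],
    [0,0,0],
    [0,0,0],
    [0,0,0],
    [0,0,0],
    [0,0,0],
    [0,0,0],
    [0,0,0]
  ],
  "linear": [
    [0.02,-0.02,0],
    [0.07,-0.025,0],
    [0.12,-0.025,0],
    [0.17,-0.025,0],
    [0.2,-0.025,0],
    [0.22,-0.025,0],
    [0.22,-0.025,0],
    [0.22,-0.025,0]
  ],
  "jaw": [-1,-1,-1,-1,-1,-1,-1,-1]
}}

```text
time: 8.73
tcp_pos: [0.4978, 0.2631, 0.1347]
orientation: [2.996, 0.944, -0.001]
force: [-0.4, 0.3, -1.9]
gripper_width: 0.108
```

Emit:
{"name": "drive_tool", "arguments": {
  "dr": [
    [0,0,0],
    [0,0,0],
    [0,0,0],
    [0,0,0]
  ],
  "linear": [
    [0,0,-0.01],
    [0,0,-0.02],
    [0,0,-0.02],
    [0,0,-0.02]
  ],
  "jaw": [-1,-1,-1,-1]
}}

```text
time: 9.07
tcp_pos: [0.4981, 0.2631, 0.139]
orientation: [2.997, 0.943, 0.001]
force: [-0.3, -0.3, -1.5]
gripper_width: 0.11
```

Emit:
{"name": "drive_tool", "arguments": {
  "dr": [
    [0,0,0],
    [0,0,0],
    [0,0,0],
    [0,0,0]
  ],
  "linear": [
    [0,0,-0.01],
    [0,0,-0.01],
    [0,0,-0.01],
    [0,0,-0.01]
  ],
  "jaw": [-1,-1,-1,-1]
}}

```text
time: 9.4
tcp_pos: [0.4981, 0.2632, 0.1407]
orientation: [2.997, 0.943, -0.0]
force: [0.5, 0.3, -1.7]
gripper_width: 0.108
```

Emit:
{"name": "drive_tool", "arguments": {
  "dr": [
    [0,0,0],
    [0,0,0],
    [0,0,0],
    [0,0,0]
  ],
  "linear": [
    [0,0,-0.01],
    [0,0,-0.01],
    [0,0,-0.01],
    [0,0,-0.01]
  ],
  "jaw": [-1,-1,-1,-1]
}}

```text
time: 9.73
tcp_pos: [0.4981, 0.2632, 0.1428]
orientation: [2.997, 0.944, 0.0]
force: [-0.3, -0.1, -1.8]
gripper_width: 0.107
```

Emit:
{"name": "drive_tool", "arguments": {
  "dr": [
    [0,0,0],
    [0,0,0],
    [0,0,0],
    [0,0,0]
  ],
  "linear": [
    [0,0,-0.01],
    [0,0,-0.01],
    [0,0,-0.01],
    [0,0,-0.01]
  ],
  "jaw": [-1,-1,-1,-1]
}}

```text
time: 10.07
tcp_pos: [0.4981, 0.2632, 0.1448]
orientation: [-2.997, -0.943, -0.0]
force: [0.1, 0.6, -1.4]
gripper_width: 0.106
```

```bash
python3 - <<'E'
from h import *
st=readout.get_state();print(st["tcp_pos"],st["force"],st["moment"])
a=camera("side");b=camera("top");w=camera("wrist");cv2.imwrite("pics/side5.png",a);cv2.imwrite("pics/w5.png",w)
m=np.hstack([cv2.resize(a[120:180,240:300],(400,400),interpolation=cv2.INTER_CUBIC),cv2.resize(b[145:205,120:180],(400,400),interpolation=cv2.INTER_CUBIC)])
m=np.vstack([m,np.hstack([w[:190,60:460],0*w[:190,60:460]])]);cv2.imwrite("pics/m5.png",m)
E
```

```text
[0.49810063 0.26317671 0.14476764] [ 0.05902575  0.60462706 -1.4467003 ] [-0.20967333  0.26141863 -0.01458278]
```

View pics/m5.png

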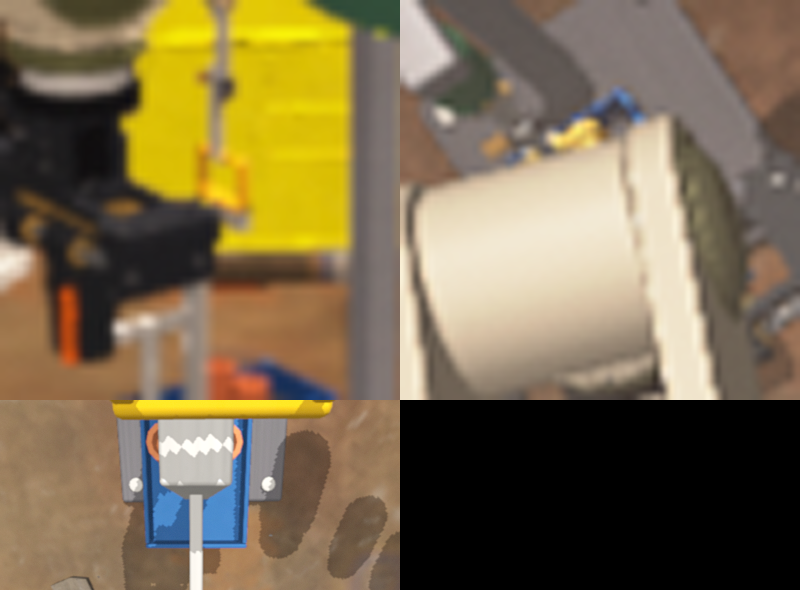

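The wrist crop shows the bar centred at column 222, the tongue at 196 and the foot at 202. That puts the loop about 5.7 mm to tool +y, and the fore-aft position is right. I'll shift sideways and keep feeling upward.

Emit:
{"name": "drive_tool", "arguments": {
  "dr": [
    [0,0,0],
    [0,0,0],
    [0,0,0],
    [0,0,0]
  ],
  "linear": [
    [0,0.014,0.005],
    [0,0.028,0.005],
    [0,0.028,0.005],
    [0,0.028,0]
  ],
  "jaw": [-1,-1,-1,-1]
}}

```text
time: 10.55
tcp_pos: [0.5014, 0.2584, 0.1446]
orientation: [-2.997, -0.943, 0.001]
force: [0.2, 0.1, -1.7]
gripper_width: 0.11
```

Emit:
{"name": "drive_tool", "arguments": {
  "dr": [
    [0,0,0],
    [0,0,0],
    [0,0,0],
    [0,0,0]
  ],
  "linear": [
    [0,0,-0.005],
    [0,0,-0.005],
    [0,0,-0.005],
    [0,0,-0.005]
  ],
  "jaw": [-1,-1,-1,-1]
}}

```text
time: 10.88
tcp_pos: [0.5013, 0.2586, 0.1458]
orientation: [-2.997, -0.944, -0.0]
force: [0.5, -0.3, -1.6]
gripper_width: 0.107
```

Emit:
{"name": "drive_tool", "arguments": {
  "dr": [
    [0,0,0],
    [0,0,0],
    [0,0,0],
    [0,0,0]
  ],
  "linear": [
    [0,0,-0.005],
    [0,0,-0.005],
    [0,0,-0.005],
    [0,0,-0.005]
  ],
  "jaw": [-1,-1,-1,-1]
}}

```text
time: 11.22
tcp_pos: [0.5013, 0.2586, 0.1467]
orientation: [2.997, 0.943, 0.0]
force: [-0.6, 0.1, -1.3]
gripper_width: 0.108
```

Emit:
{"name": "drive_tool", "arguments": {
  "dr": [
    [0,0,0],
    [0,0,0],
    [0,0,0],
    [0,0,0]
  ],
  "linear": [
    [0,0,-0.005],
    [0,0,-0.005],
    [0,0,-0.005],
    [0,0,-0.005]
  ],
  "jaw": [-1,-1,-1,-1]
}}

```text
time: 11.55
tcp_pos: [0.5013, 0.2586, 0.1478]
orientation: [-2.997, -0.943, 0.0]
force: [0.5, -0.0, -1.8]
gripper_width: 0.107
```

Emit:
{"name": "drive_tool", "arguments": {
  "dr": [
    [0,0,0],
    [0,0,0],
    [0,0,0],
    [0,0,0]
  ],
  "linear": [
    [0,0,-0.005],
    [0,0,-0.005],
    [0,0,-0.005],
    [0,0,-0.005]
  ],
  "jaw": [-1,-1,-1,-1]
}}

```text
time: 11.88
tcp_pos: [0.5013, 0.2586, 0.1487]
orientation: [2.997, 0.943, -0.0]
force: [-0.6, -0.4, -2.9]
gripper_width: 0.106
```

```bash
cat > s.py <<'E'
from h import *
st=readout.get_state();print(st["time"],st["tcp_pos"].round(4),st["force"].round(2),st["moment"].round(3))
E
python3 s.py
```

```text
11.8833 [0.5013 0.2586 0.1487] [-0.61 -0.43 -2.92] [-0.212  0.327  0.005]
```

Emit:
{"name": "drive_tool", "arguments": {
  "dr": [
    [0,0,0],
    [0,0,0],
    [0,0,0],
    [0,0,0]
  ],
  "linear": [
    [0,0,-0.005],
    [0,0,-0.005],
    [0,0,-0.005],
    [0,0,-0.005]
  ],
  "jaw": [-1,-1,-1,-1]
}}

```text
time: 12.22
tcp_pos: [0.5012, 0.2586, 0.1496]
orientation: [2.997, 0.943, -0.001]
force: [-0.1, -0.5, -3.7]
gripper_width: 0.111
```

Emit:
{"name": "drive_tool", "arguments": {
  "dr": [
    [0,0,0],
    [0,0,0],
    [0,0,0],
    [0,0,0]
  ],
  "linear": [
    [0,0,-0.005],
    [0,0,-0.005],
    [0,0,-0.005],
    [0,0,-0.005]
  ],
  "jaw": [-1,-1,-1,-1]
}}

```text
time: 12.55
tcp_pos: [0.5012, 0.2586, 0.1506]
orientation: [2.997, 0.943, -0.001]
force: [-0.1, 0.0, -4.5]
gripper_width: 0.107
```

```bash
python3 s.py
```

```text
12.55 [0.5012 0.2586 0.1506] [-0.15  0.04 -4.47] [-0.285  0.485  0.041]
```

Contact is at TCP z ≈ 0.148, so the bar's underside is at about 0.219 and its top at about 0.224, 67 mm below the foot and in range. To enter the opening, TCP needs to be at z ≈ 0.1723.

Emit:
{"name": "drive_tool", "arguments": {
  "dr": [
    [0,0,0],
    [0,0,0],
    [0,0,0],
    [0,0,0],
    [0,0,0],
    [0,0,0],
    [0,0,0],
    [0,0,0]
  ],
  "linear": [
    [0,0,0.02],
    [0,0,0.035],
    [-0.02,0,0.035],
    [-0.06,0,0.035],
    [-0.11,0,0.035],
    [-0.15,0,0.035],
    [-0.175,0,0.035],
    [-0.175,0,0.035]
  ],
  "jaw": [-1,-1,-1,-1,-1,-1,-1,-1]
}}

```text
time: 13.22
tcp_pos: [0.4718, 0.238, 0.1441]
orientation: [2.997, 0.943, -0.0]
force: [-0.4, -0.7, -1.3]
gripper_width: 0.106
```

Emit:
{"name": "drive_tool", "arguments": {
  "dr": [
    [0,0,0],
    [0,0,0],
    [0,0,0],
    [0,0,0],
    [0,0,0],
    [0,0,0],
    [0,0,0],
    [0,0,0]
  ],
  "linear": [
    [0,0,-0.02],
    [0,0,-0.06],
    [0,0,-0.1],
    [0,0,-0.13],
    [0,0,-0.14],
    [0,0,-0.14],
    [0,0,-0.14],
    [0,0,-0.14]
  ],
  "jaw": [-1,-1,-1,-1,-1,-1,-1,-1]
}}

```text
time: 13.88
tcp_pos: [0.4725, 0.2385, 0.1715]
orientation: [-2.997, -0.944, 0.001]
force: [1.0, -0.6, -1.9]
gripper_width: 0.105
```

```bash
python3 s.py; python3 - <<'E'
from h import *
a=camera("side");w=camera("wrist")
m=np.hstack([cv2.resize(a[120:180,240:300],(400,400),interpolation=cv2.INTER_CUBIC),cv2.resize(w[:200,156:356],(400,400))])
cv2.imwrite("pics/m6.png",m)
E
```

```text
13.8833 [0.4725 0.2385 0.1715] [ 1.   -0.55 -1.93] [-0.103  0.34   0.011]
```

View pics/m6.png

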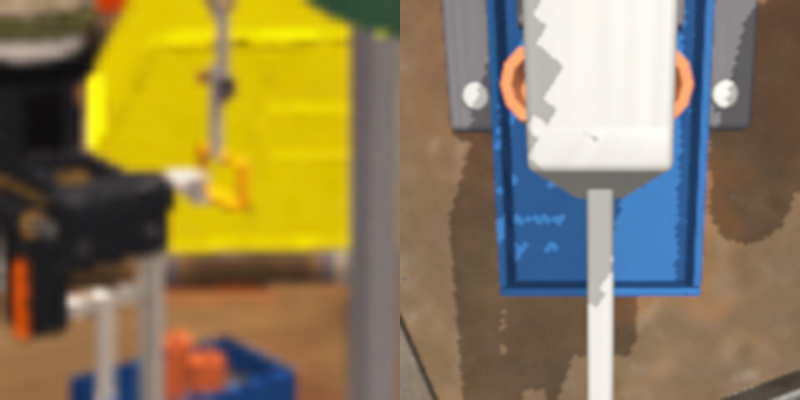

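The wrist crop shows the tongue centred over the foot (600). The side crop shows the hook tip level with the opening.

Emit:
{"name": "drive_tool", "arguments": {
  "dr": [
    [0,0,0],
    [0,0,0],
    [0,0,0],
    [0,0,0],
    [0,0,0],
    [0,0,0],
    [0,0,0],
    [0,0,0]
  ],
  "linear": [
    [0,0,-0.004],
    [0,0,-0.004],
    [0.02,0,-0.004],
    [0.04,0,-0.004],
    [0.06,0,-0.004],
    [0.08,0,-0.004],
    [0.1,0,-0.004],
    [0.1,0,-0.004]
  ],
  "jaw": [-1,-1,-1,-1,-1,-1,-1,-1]
}}

```text
time: 14.65
tcp_pos: [0.4897, 0.2504, 0.1724]
orientation: [-2.996, -0.944, -0.001]
force: [-0.5, 0.7, -0.7]
gripper_width: 0.11
```

```bash
python3 s.py; python3 - <<'E'
from h import *
w=camera("wrist");a=camera("side");cv2.imwrite("pics/w7.png",w);cv2.imwrite("pics/s7.png",a)
h=cv2.cvtColor(a,cv2.COLOR_BGR2HSV)
h=cv2.cvtColor(w,cv2.COLOR_BGR2HSV);m=cv2.inRange(h,(20,120,80),(34,255,255));m[230:]=0
ys,xs=np.nonzero(m);print(len(ys), (ys.max(),xs.min(),xs.max()) if len(ys) else 0)
E
```

```text
14.65 [0.4897 0.2504 0.1724] [-0.45  0.69 -0.73] [-0.162  0.267  0.023]
0 0
```

Emit:
{"name": "drive_tool", "arguments": {
  "dr": [
    [0,0,0],
    [0,0,0],
    [0,0,0],
    [0,0,0],
    [0,0,0],
    [0,0,0],
    [0,0,0],
    [0,0,0]
  ],
  "linear": [
    [0.02,0,0],
    [0.04,0,0],
    [0.06,0,0],
    [0.075,0,0],
    [0.085,0,0],
    [0.085,0,0],
    [0.085,0,0],
    [0.085,0,0]
  ],
  "jaw": [-1,-1,-1,-1,-1,-1,-1,-1]
}}

```text
time: 15.42
tcp_pos: [0.5028, 0.2597, 0.1725]
orientation: [2.997, 0.943, -0.0]
force: [-0.3, -0.3, -1.8]
gripper_width: 0.109
```

```bash
python3 s.py; python3 - <<'E'
from h import *
a=camera("side");w=camera("wrist");b=camera("top")
m=np.hstack([cv2.resize(a[120:180,240:300],(400,400),interpolation=cv2.INTER_CUBIC),cv2.resize(w[:200,156:356],(400,400))])
m=np.vstack([m,np.hstack([cv2.resize(b[150:180,125:185],(400,200),interpolation=cv2.INTER_CUBIC),np.zeros((200,400,3),np.uint8)])])
cv2.imwrite("pics/m8.png",m)
E
```

```text
15.4167 [0.5028 0.2597 0.1725] [-0.32 -0.29 -1.82] [-0.142  0.295 -0.052]
```

View pics/m8.png

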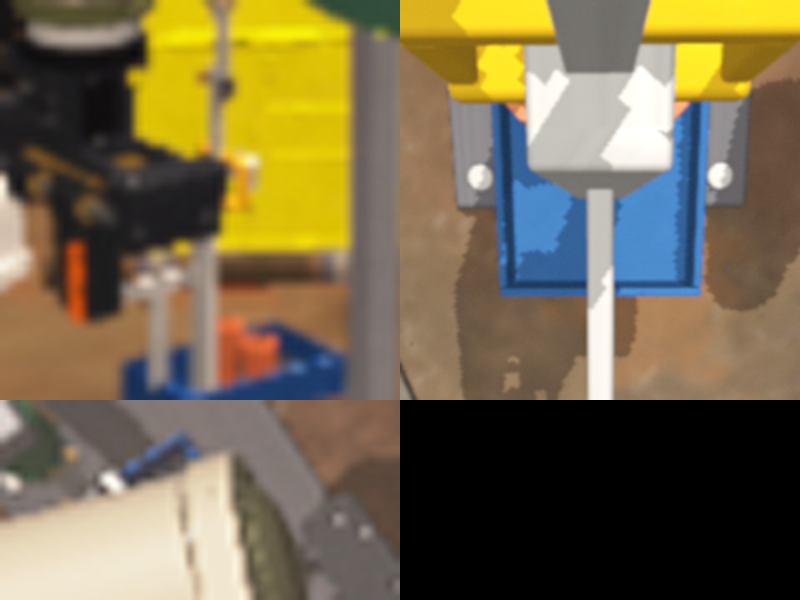

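The wrist view shows the tongue through the loop, with the upper bar across it and the lower bar on both sides, and it is centred. I'll lower it onto the bar.

Emit:
{"name": "drive_tool", "arguments": {
  "dr": [
    [0,0,0],
    [0,0,0],
    [0,0,0],
    [0,0,0],
    [0,0,0],
    [0,0,0],
    [0,0,0],
    [0,0,0]
  ],
  "linear": [
    [0,0,0.01],
    [0,0,0.02],
    [0,0,0.03],
    [0,0,0.04],
    [0,0,0.05],
    [0,0,0.06],
    [0,0,0.065],
    [0,0,0.065]
  ],
  "jaw": [-1,-1,-1,-1,-1,-1,-1,-1]
}}

```text
time: 16.23
tcp_pos: [0.5028, 0.2597, 0.1592]
orientation: [-2.997, -0.944, 0.001]
force: [0.4, 0.5, -1.1]
gripper_width: 0.107
```

Emit:
{"name": "drive_tool", "arguments": {
  "dr": [
    [0,0,0],
    [0,0,0],
    [0,0,0],
    [0,0,0],
    [0,0,0]
  ],
  "linear": [
    [0,0,0.005],
    [0,0,0.01],
    [0,0,0.015],
    [0,0,0.015],
    [0,0,0.015]
  ],
  "jaw": [-1,-1,-1,-1,-1]
}}

```text
time: 16.65
tcp_pos: [0.5031, 0.2598, 0.1568]
orientation: [-2.997, -0.943, -0.001]
force: [0.1, -0.3, -0.0]
gripper_width: 0.111
```

Emit:
{"name": "drive_tool", "arguments": {
  "dr": [
    [0,0,0],
    [0,0,0],
    [0,0,0],
    [0,0,0],
    [0,0,0]
  ],
  "linear": [
    [0,0,0.005],
    [0,0,0.01],
    [0,0,0.01],
    [0,0,0.01],
    [0,0,0.01]
  ],
  "jaw": [-1,-1,-1,-1,-1]
}}

```text
time: 17.07
tcp_pos: [0.5031, 0.2598, 0.1547]
orientation: [2.997, 0.943, 0.001]
force: [0.2, 0.2, 1.7]
gripper_width: 0.104
```

```bash
python3 s.py
```

```text
17.0667 [0.5031 0.2598 0.1547] [0.17 0.17 1.73] [ 0.095 -0.073  0.054]
```

Emit:
{"name": "drive_tool", "arguments": {
  "dr": [
    [0,0,0],
    [0,0,0],
    [0,0,0],
    [0,0,0],
    [0,0,0],
    [0,0,0]
  ],
  "linear": [
    [0,0,0.005],
    [0,0,0.01],
    [0,0,0.015],
    [0,0,0.02],
    [0,0,0.02],
    [0,0,0.02]
  ],
  "jaw": [-1,-1,-1,-1,-1,-1]
}}

```text
time: 17.57
tcp_pos: [0.5033, 0.2599, 0.1509]
orientation: [-2.996, -0.943, -0.002]
force: [-0.8, -0.6, 4.7]
gripper_width: 0.112
```

Emit:
{"name": "drive_tool", "arguments": {
  "dr": [
    [0,0,0],
    [0,0,0],
    [0,0,0],
    [0,0,0],
    [0,0,0],
    [0,0,0]
  ],
  "linear": [
    [0,0,0.005],
    [0,0,0.01],
    [0,0,0.01],
    [0,0,0.01],
    [0,0,0.01],
    [0,0,0.01]
  ],
  "jaw": [-1,-1,-1,-1,-1,-1]
}}

```text
time: 18.07
tcp_pos: [0.5036, 0.26, 0.1492]
orientation: [-2.996, -0.943, -0.004]
force: [0.9, -0.1, 7.2]
gripper_width: 0.105
```

```bash
python3 s.py
```

```text
18.0667 [0.5036 0.26   0.1492] [ 0.93 -0.12  7.15] [ 0.331 -0.373  0.015]
```

Emit:
{"name": "drive_tool", "arguments": {
  "dr": [
    [0,0,0],
    [0,0,0],
    [0,0,0],
    [0,0,0],
    [0,0,0],
    [0,0,0],
    [0,0,0],
    [0,0,0]
  ],
  "linear": [
    [0,0,0.004],
    [0,0,0.008],
    [0,0,0.012],
    [0,0,0.012],
    [0,0,0.012],
    [0,0,0.012],
    [0,0,0.012],
    [0,0,0.012]
  ],
  "jaw": [-1,-1,-1,-1,-1,-1,-1,-1]
}}

```text
time: 18.73
tcp_pos: [0.5039, 0.2601, 0.1472]
orientation: [-2.996, -0.943, -0.006]
force: [0.8, 0.8, 10.7]
gripper_width: 0.11
```

```bash
python3 s.py
```

```text
18.7333 [0.5039 0.2601 0.1472] [ 0.75  0.77 10.7 ] [ 0.454 -0.484 -0.026]
```

Emit:
{"name": "drive_tool", "arguments": {
  "dr": [
    [0,0,0],
    [0,0,0],
    [0,0,0],
    [0,0,0]
  ],
  "linear": [
    [0,0,0],
    [0,0,0],
    [0,0,0],
    [0,0,0]
  ],
  "jaw": [-1,-1,-1,-1]
}}

```text
time: 19.07
tcp_pos: [0.5039, 0.2601, 0.1472]
orientation: [-2.996, -0.943, -0.006]
force: [-0.3, 0.9, 7.7]
gripper_width: 0.106
```

Emit:
{"name": "drive_tool", "arguments": {
  "dr": [
    [0,0,0],
    [0,0,0],
    [0,0,0],
    [0,0,0],
    [0,0,0],
    [0,0,0],
    [0,0,0],
    [0,0,0]
  ],
  "linear": [
    [0,0,-0.008],
    [0,0,-0.016],
    [0,0,-0.024],
    [0,0,-0.032],
    [0,0,-0.038],
    [0,0,-0.043],
    [0,0,-0.043],
    [0,0,-0.043]
  ],
  "jaw": [-1,-1,-1,-1,-1,-1,-1,-1]
}}

```text
time: 19.73
tcp_pos: [0.5028, 0.2597, 0.1545]
orientation: [2.997, 0.943, -0.001]
force: [-0.4, 0.1, 2.3]
gripper_width: 0.105
```

```bash
python3 s.py
```

```text
19.7333 [0.5028 0.2597 0.1545] [-0.4   0.06  2.33] [ 0.067 -0.039 -0.007]
```

Emit:
{"name": "drive_tool", "arguments": {
  "dr": [
    [0,0,0],
    [0,0,0],
    [0,0,0],
    [0,0,0],
    [0,0,0],
    [0,0,0],
    [0,0,0],
    [0,0,0]
  ],
  "linear": [
    [0,0,-0.006],
    [0,0,-0.01],
    [0,0,-0.01],
    [0,0,-0.01],
    [0,0,-0.01],
    [0,0,-0.01],
    [0,0,-0.01],
    [0,0,-0.01]
  ],
  "jaw": [-1,-1,-1,-1,-1,-1,-1,-1],
  "grip_force": 10
}}

```text
time: 20.4
tcp_pos: [0.5029, 0.2597, 0.1567]
orientation: [2.997, 0.944, -0.0]
force: [0.2, -0.2, -0.2]
gripper_width: 0.115
```

```bash
python3 s.py
```

```text
20.4 [0.5029 0.2597 0.1567] [ 0.24 -0.23 -0.15] [-0.043  0.214 -0.023]
```

Emit:
{"name": "drive_tool", "arguments": {
  "dr": [
    [0,0,0],
    [0,0,0],
    [0,0,0],
    [0,0,0],
    [0,0,0],
    [0,0,0],
    [0,0,0],
    [0,0,0]
  ],
  "linear": [
    [0,0,0],
    [0,0,0],
    [0,0,0],
    [0,0,0],
    [0,0,0],
    [0,0,0],
    [0,0,0],
    [0,0,0]
  ],
  "jaw": [-0.7,-0.5,-0.3,0,0,0,0,0]
}}

```text
time: 21.07
tcp_pos: [0.503, 0.2598, 0.1568]
orientation: [-2.997, -0.944, -0.0]
force: [-0.1, 1.4, 0.0]
gripper_width: 0.498
```

```bash
python3 s.py; python3 - <<'E'
from h import *
a=camera("side");w=camera("wrist")
cv2.imwrite("pics/s9.png",a);cv2.imwrite("pics/w9.png",w)
h=cv2.cvtColor(w,cv2.COLOR_BGR2HSV);m=cv2.inRange(h,(4,170,130),(18,255,255));m[:150]=0
n,_,s,c=cv2.connectedComponentsWithStats(m);print([s[j] for j in range(1,n) if s[j,4]>100])
E
```

```text
21.0667 [0.503  0.2598 0.1568] [-0.11  1.39  0.04] [-0.032  0.131  0.026]
[array([244, 225,  24,  51, 949], dtype=int32), array([245, 307,  22,   9, 183], dtype=int32)]
```

The fingers are open with the tab centred between them (columns 244–268). I'll withdraw straight up, then back.

Emit:
{"name": "drive_tool", "arguments": {
  "dr": [
    [0,0,0],
    [0,0,0],
    [0,0,0],
    [0,0,0],
    [0,0,0],
    [0,0,0],
    [0,0,0],
    [0,0,0]
  ],
  "linear": [
    [0,0,-0.03],
    [0,0,-0.08],
    [0,0,-0.14],
    [0,0,-0.2],
    [0,0,-0.26],
    [0,0,-0.32],
    [0,0,-0.36],
    [0,0,-0.38]
  ],
  "jaw": [0,0,0,0,0,0,0,0]
}}

```text
time: 21.83
tcp_pos: [0.5033, 0.2599, 0.2346]
orientation: [2.996, 0.944, 0.004]
force: [-0.2, -0.1, -0.7]
gripper_width: 0.497
```

Emit:
{"name": "drive_tool", "arguments": {
  "dr": [
    [0,0,0],
    [0,0,0],
    [0,0,0],
    [0,0,0],
    [0,0,0],
    [0,0,0],
    [0,0,0],
    [0,0,0]
  ],
  "linear": [
    [-0.1,0,0],
    [-0.25,0,0],
    [-0.4,0,0],
    [-0.55,0,0],
    [-0.6,0,0],
    [-0.6,0,0],
    [-0.6,0,0],
    [-0.6,0,0]
  ],
  "jaw": [0,0,0,0,0,0,0,0]
}}

```text
time: 22.5
tcp_pos: [0.4058, 0.1915, 0.2328]
orientation: [-2.997, -0.943, -0.001]
force: [0.1, 0.7, 0.4]
gripper_width: 0.498
```

Emit:
{"name": "drive_tool", "arguments": {
  "dr": [
    [0,0,0],
    [0,0,0],
    [0,0,0],
    [0,0,0],
    [0,0,0],
    [0,0,0],
    [0,0,0],
    [0,0,0]
  ],
  "linear": [
    [0,0,0],
    [0,0,0],
    [0,0,0],
    [0,0,0],
    [0,0,0],
    [0,0,0],
    [0,0,0],
    [0,0,0]
  ],
  "jaw": [0,0,0,0,0,0,0,0]
}}

```text
time: 23.17
tcp_pos: [0.4046, 0.191, 0.2328]
orientation: [-2.997, -0.943, 0.0]
force: [0.4, 0.2, 0.0]
gripper_width: 0.502
```

```bash
cat > f.py <<'E'
from h import *
import sys
A=P("side");r=[]
for k in range(12):
    a=camera("side");h=cv2.cvtColor(a,cv2.COLOR_BGR2HSV)
    v=[]
    for lo,hi in(((105,150,60),(125,255,255)),((5,170,150),(13,255,255))):
        m=cv2.inRange(h,lo,hi)[130:215,225:330];mm=cv2.moments(m,True);v+=[mm["m10"]/max(mm["m00"],1)+225,mm["m01"]/max(mm["m00"],1)+130,mm["m00"]]
    r.append(v)
r=np.array(r);print(r[:,[0,1,3,4]].round(2).tolist(),r[0,[2,5]])
cv2.imwrite("pics/f%s.png"%sys.argv[1],cv2.resize(a[110:220,200:340],(763,600),interpolation=cv2.INTER_CUBIC))
E
python3 s.py; python3 f.py 1
```

```text
23.1667 [0.4046 0.191  0.2328] [0.44 0.17 0.01] [-0.051  0.178  0.09 ]
[[274.45, 181.94, 259.42, 168.3], [274.33, 181.93, 259.52, 168.39], [274.31, 181.96, 259.42, 168.3], [274.41, 181.95, 259.45, 168.36], [274.33, 181.95, 259.56, 168.45], [274.3, 181.92, 259.52, 168.39], [274.38, 181.92, 259.64, 168.43], [274.19, 181.96, 259.56, 168.45], [274.47, 181.91, 259.56, 168.45], [274.38, 181.9, 259.56, 168.45], [274.33, 181.95, 259.52, 168.39], [274.38, 181.92, 259.52, 168.39]] [168. 133.]
```

View pics/f1.png

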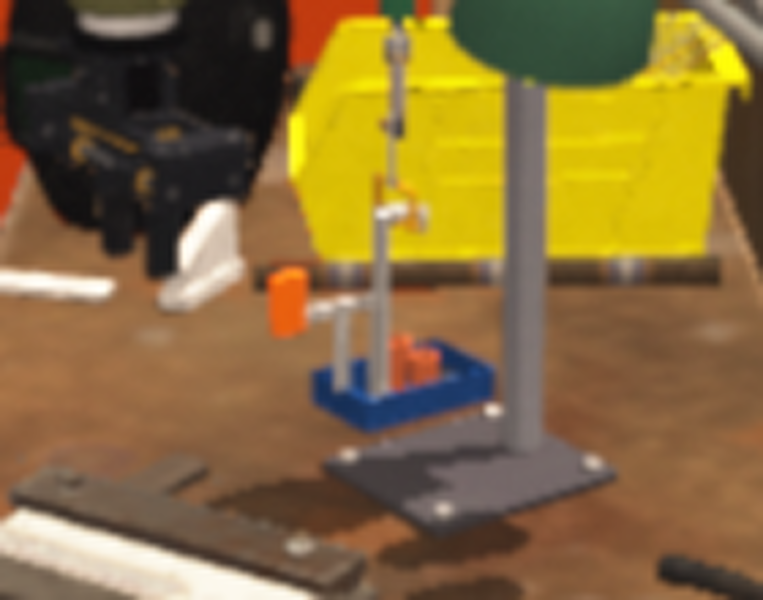

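The caddy hangs upright in the loop: hook at (400,212), tray at (400,385). It is still within 0.4 px over 0.6 s, and the gripper is clear. I'm handing in.

```bash
python3 -c "
from workcell import workorder; print(workorder.sign_off())"
```

```text
the job is handed in; nothing more can be done
None
```

The caddy hangs by its hook in the yellow loop, and the job was handed in at about 24 s. I picked it up by the tab and found the loop bar's height by touching its underside with the tongue (bar top about 67 mm below the link foot). I then put the hook through the loop, tugged, released and backed the arm away.

- **Tug:** held for about 0.7 s. The two force readings gave a load of about 12.4 N and 9.4 N, roughly 11 N on average. They differ by 3 N, which I put down to sensor noise, because the arm's height did not change between them. No reading came near 16 N.
- **Hanging still:** the last side view shows the caddy upright and clear of the bench. Over 0.6 s it moved less than 0.4 px (about 2 mm).
- **Robot clear:** the gripper is about 12 cm back from the tab, and the force reading is about zero.
- **Tape measure:** I didn't measure it again at the end. The carry path was planned to pass above it, and no unexpected force showed up.
- **Disagreement on the way:** the first sideways estimate of the loop from the side and top cameras was about 5 mm off. I corrected it from the close-up wrist view before touching the bar.

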